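Pop up the charged camera battery

ROBOT

A 6-joint arm with a two-finger parallel gripper is mounted at the origin on a cart in front of the work surface, level with it; the furniture and walls round the work are solid. World frame = base frame: x ahead of the robot, y to its left, z up, the work surface at z = 0. Lengths are in mm, angles in rad, forces in N, time in s.
With the tool pointing down it reaches from about 350 to 875 mm from the base axis. Payload 15.5 kg.
Tool frame: the origin (TCP) lies between the finger pads; the fingertips stand 19 mm ahead of it and the grasp point (between the pads) is the TCP; z points along the fingers, y is the line along which they close (so a half turn about z gives the same grasp; the last joint's range is limited). The gripper opens to 85 mm and grips with 20 to 120 N. Pads are 22 mm wide; open, the fingers measure 114 mm over their backs; the gripper's body (76 mm by 85 mm) begins 54 mm behind the grasp point. The pads swing forward as they close: fully open they stand 13 mm farther back than shut.
Start: joints at [-1.23, 0.494, 1.345, -0, 1.302, -0.096], TCP at [263.836, -566.584, 250.277] pointing down, gripper open.
Joint ranges: [-2.91, 2.91], [-0.82, 2.16], [0.22, 2.67], [-1.22, 4.37], [0.12, 2.79], [-3.08, 3.08]. Speed limits (rad/s): [1.89, 1.89, 2.57, 3.01, 3.01, 3.01].

INTERFACE

Orientations are given as a 3x3 rotation matrix whose columns are the frame's x, y, z axes.
In Python, from rig import bot gives the robot as it stands. The module is installed in compiled form; this text tells all that it offers.
- The arm moves only by the tool servo_tool, never from a script. Its argument "plan" is text: rows parted by semicolons, each of 5 numbers parted by spaces: the opening in per cent of the stroke, from 0 (shut) to 100 (fully open), then the shift along the tool's x, y, z as a fraction of full scale, then the turn about the tool's z as a fraction of full scale. In form: gripper dx dy dz turn; .... A call has 1 to 12 rows; each row shifts and turns the commanded pose from where the row before left it, along the tool's axes as they then stand; what a row does not reach is not made up. Full scale, the value 1, is 100 mm for a shift and pi/2 rad for a turn. A row lasts 1/8 s, in which the tool goes at most 62.5 mm and 10.7 degrees, less where a joint would pass 70% of its speed; a pose out of reach is approached as far as the arm can. A call with a number of a shift or a turn outside -1 to 1 is refused whole. A call with a gripper value outside its range is refused whole. The fingers move at their own pace and stop on an object; "squeeze" is the grip in N (left out, the last holds). Time passes only in rows, so rows that do not move let the fingers close. It gives the time, the measured TCP pose, the force, the opening and the grip force at its end, in the units of the state.
- bot.sense(): the state, without advancing time (a new reading comes with each control period).
- bot.read_camera(name): name is "scene" or "top" or "wrist"; returns the picture (400x640x3 uint8, red, green, blue); there is no depth.
- bot.calibration(name): a dict with "fx", "fy", "cx", "cy" (pixels), "rvec" (rotation vector, rad) and "tvec" (3), from world to camera coordinates, as OpenCV has them. Camera axes: x right, y down, z forward; pixel columns grow to the right and rows downward; lengths in mm; the calibration is good to about 2 mm. The wrist camera is an equidistant fisheye: a pixel r from the principal point sees the ray r / f radians off the axis. A picture is of the moment at which its call begins: read the wrist's pose just before it. calibration takes no time and is no camera call; for the wrist camera it gives the pose at the moment of the call.
- bot.close_job(): hands the job in; it is judged then, once.
Trained networks look in the newest picture that a camera, given by its name, has taken for a name from the list of things; names that differ only in an ending like _2 or _b are one class to them, and where a whole thing is asked for, a point or a joint stands for the part that bears it (a point fixed in the world has none). Each returns a list of dicts, best first, with "conf" (0 to 1); they miss things now and then, are a little off and sometimes report something else, mostly with a low value. They report only what shows in the picture. A call takes as long as a camera call. They do not tell look-alikes from the thing itself.
- bot.find_in(camera, thing): "rect" ([left, top, right, bottom] in pixels, round what is visible of it).
The state is a dict: "time_s": time; "joints": joint angles; "qd": joint speeds; "tau": joint torques, N m; "tcp_pos": TCP position; "tcp_rot": TCP orientation; "force": force on the tool from outside, world axes, zero at the start; "moment": the same for the moment, N m; "gripper_width": finger opening in mm; "finger_force": force on a finger pad.
Only numpy, scipy, OpenCV 4.12 (cv2) and the standard library are available. Lean on these libraries where they do the work, as an engineer would, in place of code of your own. Each camera call takes 0.05 s, during which the arm holds its last target. There are 200 camera calls.

TASK

Two camera batteries sit in chargers on the desk; the one in the charger with the green lamp bar is full. Press the tab of that charger's eject lever all the way down, so that its battery tips up ready to be taken, then let go and leave the battery lying in its raised cradle. Leave the charger with the amber lamp bar, and its battery, alone.

Things in the scene. Friction and masses are not known exactly. Their poses are not given: they have to be found in the camera images.
- green_tab (a point): Middle of the top of the grey ribbed press tab (40 long, 44 wide, 5 thick) of the charger with the green lamp bar, 43 mm above the desk at the start; pressed fully down it is about 17 mm lower. The tab faces roughly toward the robot. Axes turn with the lever: x from the tab toward the battery, z up out of the tab. The pivot lies 52 mm along +x, the battery's middle 100 mm along +x.
- green_lever (a joint): Tilt (rad) of the green charger's see-saw lever, tab at one end, cradle with 5 mm rims at the other, pivot 40 mm up: 0 = level as found; 0.33 = tab fully down on its stop, battery's far end 25 mm up. A friction hinge: the tab takes about 3 to 4 N and the lever stays where it is left.
- amber_lever (a joint): The same for the other charger, alike but for its amber (orange) lamp bar; 0 at the start. Each charger is a white plate, 180 x 62 x 8 mm, fixed to the desk, the lamp bar across its tab end.
- green_battery (a point): Centre of the loose dark camera battery, 56 x 38 x 21 mm, that lies in the cradle of the green charger; x along its length, z up.
- amber_battery (a point): Centre of the like battery in the amber charger.
Mind the look-alikes: they are no part of the job. What is shaped like the part that bears green_battery but red or yellow is not meant.

How it is judged (in metres and radians):
On the way:
1. the green charger's tab is pressed down with the gripper at the tab: lever tilted by more than 0.22 rad (value of joint green_lever above 0.22 rad and horizontal distance between the grasp point and green_tab below 0.05 m), for 0.1 s.
At the end, for the whole second after the job is handed in: The green charger's lever is at rest, tilted by more than 0.22 rad with the tab down (its stop is at 0.33), its battery still lies in the cradle (within 12 mm and 0.2 rad of its seat), and the amber charger's lever (under 0.08 rad) and battery (within 15 mm) are as they were (value of joint green_lever above 0.22 rad and velocity of joint green_lever below 0.05 rad/s and x of green_battery in the frame of green_tab between 0.088 and 0.112 m and y of green_battery in the frame of green_tab between -0.012 and 0.012 m and angle between the z axis of green_battery and the z axis of green_tab, either way round below 0.2 rad and value of joint amber_lever below 0.08 rad and distance of amber_battery from where it was at the start of the episode below 0.015 m); the robot touches nothing.
It fails at once if the amber charger's lever is tilted by more than 0.08 rad (value of joint amber_lever above 0.08 rad).
It fails at once if the amber charger's battery is moved by more than 15 mm (distance of amber_battery from where it was at the start of the episode above 0.015 m).
It also fails if it takes over 22 s, if anything falls off the work surface, if the arm or the gripper's body presses on something with over 40 N, if the wrist force passes 120 N, or if a joint passes its speed limit or range.

## Working session

There is one attempt and no reset: what is moved stays moved. The work goes in short steps, Python scripts to look and compute and a tool call to move; the robot and the scene stay as the last step left them, time stands still between calls to the robot, and variables do not carry over. Pictures are saved under pics/ and viewed, at most 10 in all, crops included, and the job is handed in when it is done.

Besides the shell and the picture viewer there is one more tool, called after "Call:" as name(argument=value, ...) on one line, values as JSON. servo_tool: Moves the arm, as the interface text tells. Shift numbers are shares of 100 mm and turn numbers shares of pi/2 rad, none past 1 either way. Its arguments: {"type":"object","properties":{"plan":{"type":"string"},"squeeze":{"type":"number"}},"required":["plan"]}

```bash
mkdir -p pics
python3 - <<'E'
from rig import bot
import cv2
for c in ("scene","top"):
    im=bot.read_camera(c); cv2.imwrite(f"pics/{c}0.png",im[:,:,::-1])
    for t in ("green_tab","green_battery"):
        print(c,t,[(d['rect'],round(d['conf'],2)) for d in bot.find_in(c,t)][:6])
s=bot.sense(); print(s['time_s'],s['tcp_rot'],s['tcp_pos'])
E
```

```text
scene green_tab [([314.8, 187.8, 368.0, 232.6], 0.61)]
scene green_battery [([320.4, 176.1, 346.2, 207.5], 0.76), ([346.0, 170.9, 380.0, 192.4], 0.68), ([312.7, 187.2, 368.8, 232.7], 0.68), ([279.8, 173.2, 310.5, 196.7], 0.66), ([396.7, 188.3, 417.7, 212.0], 0.54), ([208.2, 225.5, 265.8, 266.3], 0.34)]
top green_tab [([328.5, 197.5, 353.5, 241.5], 0.64)]
top green_battery [([397.6, 241.1, 424.8, 257.8], 0.98), ([391.8, 182.9, 418.5, 204.3], 0.91), ([344.8, 138.2, 369.8, 161.1], 0.71), ([347.1, 176.7, 371.0, 203.3], 0.57)]
0.3 [[ 9.06528048e-01  4.22145568e-01 -1.31087266e-04]
 [ 4.22145588e-01 -9.06527977e-01  3.59126072e-04]
 [ 3.27692059e-05 -3.80895768e-04 -9.99999927e-01]] [ 263.79980148 -566.49594648  250.09114921]
```

View pics/top0.png

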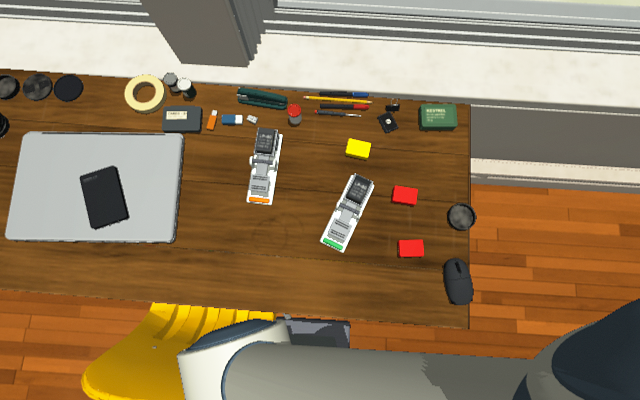

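View pics/scene0.png

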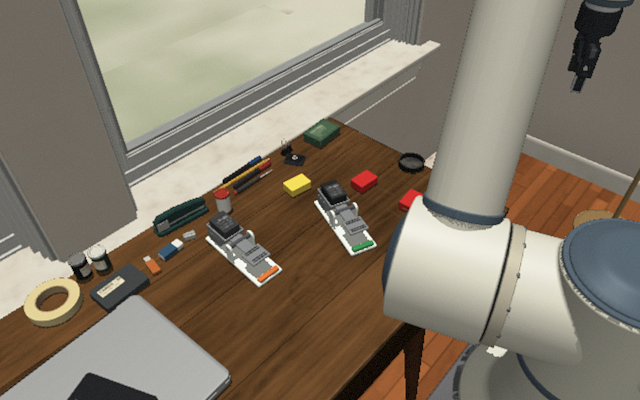

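The top view shows the green-lamp charger with its lamp bar at about (333,243) and battery at (360,188). The amber charger is at about (263,165), and the red and yellow blocks are decoys.

```bash
cat > h.py <<'E'
import numpy as np,cv2
from rig import bot
def world(cam,uv,z):
    k=bot.calibration(cam);R=cv2.Rodrigues(np.array(k['rvec'],float))[0];t=np.array(k['tvec'],float).ravel()
    d=R.T@np.array([(uv[0]-k['cx'])/k['fx'],(uv[1]-k['cy'])/k['fy'],1]);c=-R.T@t
    return c+d*(z-c[2])/d[2]
E
python3 - <<'E'
from h import *
im=cv2.imread("pics/top0.png")
cv2.imwrite("pics/crop.png",cv2.resize(im[165:260,310:385],None,fx=6,fy=6,interpolation=cv2.INTER_CUBIC))
h=cv2.cvtColor(im,cv2.COLOR_BGR2HSV)
m=cv2.inRange(h,(45,120,80),(80,255,255));m[:200]=0
n,l,s,c=cv2.connectedComponentsWithStats(m)
for i in range(1,n):
    if s[i,4]>15: print(c[i],s[i],world("top",c[i],10))
print("bat",world("top",(360,187),50), world("top",(347.5,176.7),50))
E
```

```text
[332.40909091 243.54545455] [323 238  19  12  88] [428.15969821 -70.10005987  10.        ]
bat [ 557.90765797 -124.85776465   50.        ] [580.44020257 -95.01214827  50.        ]
```

View pics/crop.png

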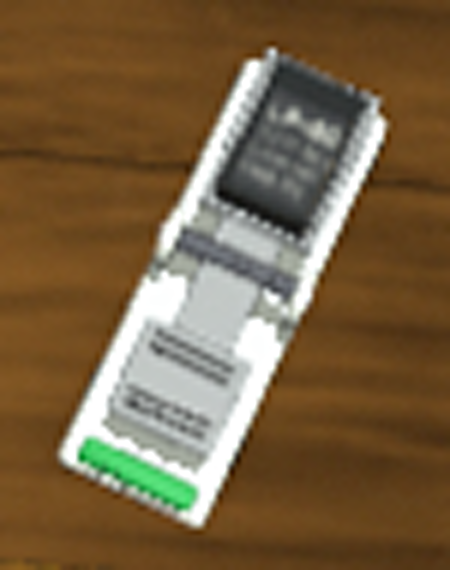

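The crop shows the tab middle at about (180,380), the battery-top middle at (295,145) and the lamp at (138,473).

Run:
```python
from h import *
f=lambda x,y:(310+x/6-.4,165+y/6-.4)
T=world("top",f(178,380),43);B=world("top",f(295,142),62);P=world("top",f(235,256),45);L=world("top",f(138,473),10)
d=B-L;d=d[:2]/np.hypot(*d[:2]);print(T,P,B,L,d,[np.dot((q-T)[:2],d) for q in(P,B,L)])
s=bot.sense();print(s['time_s'],s['joints'])
R=s['tcp_rot'];print("yaw tool x",np.arctan2(R[1,0],R[0,0]),"want",np.arctan2(d[1],d[0]))
print("tool shift to T z130",R.T@(np.array([T[0],T[1],130])-s['tcp_pos']))
```

```text
[461.59650068 -82.71248774  43.        ] [ 510.0122085  -101.73623626   45.        ] [ 551.94695833 -121.09566471   62.        ] [428.44746114 -70.5293006   10.        ] [ 0.92543178 -0.37891426] [np.float64(52.01380437445158), np.float64(98.15711814510796), np.float64(-35.293558077837424)]
0.3 [-1.23050603e+00  4.93800494e-01  1.34568005e+00 -3.84583975e-06
  1.30249440e+00 -9.55195248e-02]
yaw tool x 0.4358108383843104 want -0.38862278797620187
tool shift to T z130 [ 383.53137278 -355.01849814  120.23895106]
```

Call:
servo_tool(plan="0 .38 -.355 0 0;0 .38 -.355 0 0;0 .38 -.355 0 0;0 .38 -.355 0 0;0 .38 -.355 0.05 0;0 .38 -.355 0.05 0;0 .38 -.355 0.05 0;0 .38 -.355 .05 0;0 .38 -.355 .1 0;0 .38 -.355 .1 0;0 0 0 .1 .105;0 0 0 .1 .105")

```text
time_s: 1.8
tcp_pos: [458.7, -83.6, 190.0]
tcp_rot: [[0.995, 0.102, 0.0], [0.102, -0.995, -0.0], [0.0, 0.0, -1.0]]
force: [-0.3, -0.1, 0.0]
gripper_width: 0.1
finger_force: 0.0
```

Call:
servo_tool(plan="0 0 0 .1 .105;0 0 0 .1 .105;0 0 0 .1 .105;0 0 0 0 0;0 0 0 0 0")

```text
time_s: 2.42
tcp_pos: [458.6, -84.4, 160.6]
tcp_rot: [[0.927, -0.376, 0.0], [-0.376, -0.927, -0.0], [0.0, -0.0, -1.0]]
force: [0.6, 0.8, -0.3]
gripper_width: 0.1
finger_force: 0.0
```

Run:
```python
from h import *
s=bot.sense();R=s['tcp_rot'];print(s['time_s'],s['tcp_pos'],s['force'],s['gripper_width'],np.arctan2(R[1,0],R[0,0]))
print(R.T@(np.array([461.6,-82.7,62])-s['tcp_pos']))
cv2.imwrite("pics/w1.png",bot.read_camera("wrist")[:,:,::-1])
k=bot.calibration("wrist");Rc=cv2.Rodrigues(np.array(k['rvec'],float))[0]
for p in([461.6,-82.7,43],[461.6,-82.7,62]):
    c=Rc@np.array(p)+np.array(k['tvec']).ravel();th=np.arctan2(np.hypot(c[0],c[1]),c[2]);u=c[:2]/np.hypot(c[0],c[1])*th
    print(k['cx']+k['fx']*u[0],k['cy']+k['fy']*u[1])
```

```text
2.425 [458.64772695 -84.43282481 160.60729363] [ 0.55752884  0.80431098 -0.25910811] 0.059882553262124424 -0.38497453360881606
[ 2.04986324 -2.71321996 98.60808006]
321.8341543178888 199.05460991711857
321.6097755150776 206.35719978767898
```

View pics/w1.png

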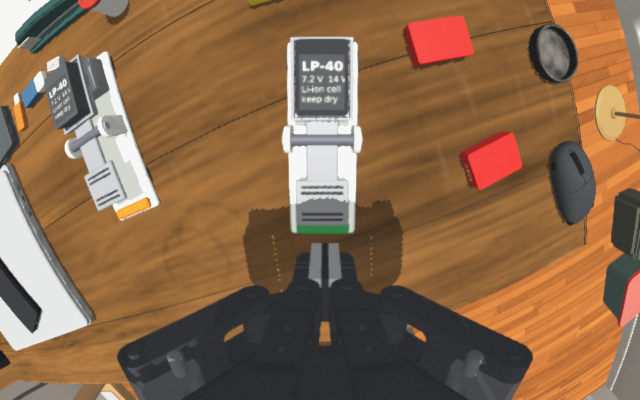

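The wrist view shows the tab middle at (323,203), 4 px from the predicted (322,199). The amber charger is well clear.

Call:
servo_tool(plan="0 0 -.02 .3 0;0 0 0 .3 0;0 0 0 .25 0;0 0 0 .08 0;0 0 0 0 0;0 0 0 .03 0;0 0 0 .03 0;0 0 0 .03 0;0 0 0 .03 0;0 0 0 .03 0;0 0 0 .02 0;0 0 0 0 0")

```text
time_s: 3.98
tcp_pos: [458.9, -82.4, 50.0]
tcp_rot: [[0.925, -0.379, -0.001], [-0.379, -0.925, 0.0], [-0.001, 0.0, -1.0]]
force: [-0.7, 0.1, -0.0]
gripper_width: 0.4
finger_force: 0.0
```

Call:
servo_tool(plan="0 0 0 .02 0;0 0 0 .02 0;0 0 0 0 0")

```text
time_s: 4.35
tcp_pos: [459.5, -82.6, 46.6]
tcp_rot: [[0.925, -0.379, 0.001], [-0.379, -0.925, -0.0], [0.001, -0.0, -1.0]]
force: [-1.3, 1.1, 17.3]
gripper_width: 0.2
finger_force: 8.4
```

Run:
```python
from h import *
s=bot.sense();print(s['force'],s['tcp_pos'])
a=bot.read_camera("wrist")[10:290,180:460,::-1]
b=bot.read_camera("scene")[150:290,180:400,::-1]
a=cv2.resize(a,(400,400));b=cv2.resize(b,(400,400*140//220),interpolation=cv2.INTER_CUBIC)
o=np.zeros((400,800,3),np.uint8);o[:,:400]=a;o[:b.shape[0],400:]=b;cv2.imwrite("pics/p2.png",o)
```

```text
[-1.2836671   1.12561506 17.31510995] [459.46095322 -82.58981439  46.63296531]
```

View pics/p2.png

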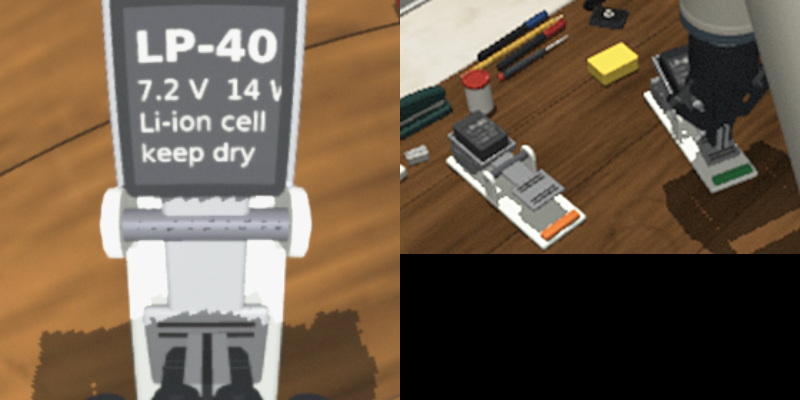

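The pictures show the tab down on its stop with 17 N on the tool, and the battery tipped up in its cradle. I'll let go straight upward, slowly at first.

Call:
servo_tool(plan="0 0 0 -.03 0;0 0 0 -.05 0;0 0 0 -.2 0;0 0 0 -.3 0;0 0 0 -.4 0;0 0 0 -.2 0;0 0 0 0 0;0 0 0 0 0")

```text
time_s: 5.45
tcp_pos: [458.8, -82.4, 163.6]
tcp_rot: [[0.925, -0.379, -0.001], [-0.379, -0.925, 0.0], [-0.001, 0.0, -1.0]]
force: [-0.0, -1.0, -0.0]
gripper_width: 0.1
finger_force: 0.0
```

Run:
```python
from h import *
s=bot.sense();print(s['time_s'],s['force'],s['tcp_pos'])
cv2.imwrite("pics/w3.png",bot.read_camera("wrist")[:,:,::-1])
```

```text
5.45 [-0.01668695 -0.99253466 -0.00722254] [458.75966979 -82.35229639 163.63954871]
```

View pics/w3.png

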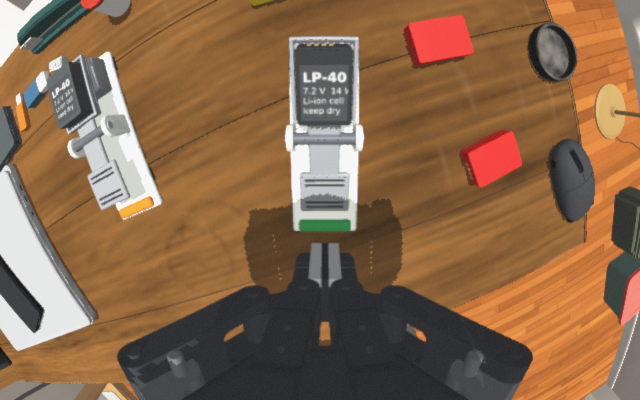

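The tab at (325,192) has stayed down, the battery lies within the rims of its raised cradle, and the amber charger is unchanged.

```bash
python3 -c "
from rig import bot
print(bot.close_job())"
```

```text
the job is handed in; nothing more can be done
None
```

The green charger's tab was pressed down onto its stop and released; in the last picture it had stayed down with the battery in its raised cradle and the amber charger looked untouched, and I handed the job in at about 5.5 s, with no verdict returned.

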